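Load a sample vial into a spring clamp

ROBOT

A 6-joint arm with a two-finger parallel gripper is mounted at the origin on a cart in front of the work surface, level with it; the furniture and walls round the work are solid. World frame = base frame: x ahead of the robot, y to its left, z up, the work surface at z = 0. Lengths are in m, angles in rad, forces in N, time in s.
With the tool pointing down it reaches from about 0.25 to 0.775 m from the base axis. Payload 4 kg.
Tool frame: the origin (TCP) lies midway between the tips of the shut fingers; the grasp point (between the pads) lies 19 mm behind it; z points along the fingers, y is the direction in which the jaws open and shut (so a half turn about z gives the same grasp; the last joint's range is limited). The gripper opens to 85 mm and grips with 20 to 120 N. Pads are 22 mm wide; open, the fingers measure 114 mm over their backs; the gripper's body (76 mm by 85 mm) begins 54 mm behind the grasp point. The pads swing forward as they close: fully open they stand 13 mm farther back than shut.
Start: joints at [1.235, 0.087, 1.371, -0, 1.684, -0.103], TCP at [0.127, 0.535, 0.231] pointing down, gripper open.
Joint ranges: [-3.1, 3.1], [-0.76, 2.03], [0.27, 2.55], [-1.08, 4.22], [0.17, 2.65], [-2.57, 2.57]. Speed limits (rad/s): [2.79, 2.79, 3.14, 3.14, 3.14, 3.14].

INTERFACE

Orientations are given as [roll, pitch, yaw] about the fixed x, y, z axes, in that order (R = Rz(yaw) Ry(pitch) Rx(roll)).
In Python, from plant import * gives the robot as it stands.
- The arm moves only by the tool apply_moves, never from a script. Its argument "rows" is a list of rows, each an object with "travel": the shift along the tool's x, y, z in units of 0.1 m (1.0 is 0.1 m), a list of three; "rotation": the turn, a rotation vector about the tool's x, y, z in units of pi rad (1.0 is pi rad), a list of three; "grip": the gripper's target within -1 to 1 (shut at 1, half-way at 0, fully open at -1). In form: [{"travel": [dx, dy, dz], "rotation": [wx, wy, wz], "grip": grip}, ...]. A call has 1 to 20 rows; each row is the pose to reach, as a shift and turn from the pose commanded when the call began, along the tool's axes at that moment, turning the shorter way round; what a row does not reach only later rows make up. A row lasts 1/8 s, in which the tool goes at most 62.5 mm and 10.7 degrees, less where a joint would pass 70% of its speed; a pose out of reach is approached as far as the arm can. A call with a number of a shift or a turn outside -1 to 1 is refused whole. A call with a gripper value outside its range is refused whole. The fingers move at their own pace and stop on an object; the grip force is fixed at half the most. Time passes only in rows, so rows that repeat a pose let the fingers close. It gives the time, the measured TCP pose, the force and the opening at its end, in the units of the state.
- state(): the state, without advancing time (a new reading comes with each control period).
- read_camera(name): name is "scene" or "top"; returns (picture, depth): 420x560x3 uint8, blue, green, red; 420x560 float32, m along the optical axis (not along the pixel's ray), 0 where there is no reading.
- get_calibration(name): a dict with "K" (3x3 intrinsics, pixels), "camera_from_world" (4x4, takes a point from world to camera coordinates). Camera axes: x right, y up, looking along -z (the intrinsics and any distortion apply to the point x, -y, -z); pixel columns grow to the right and rows downward; lengths in m; the calibration is good to about 2 mm. A picture is of the moment at which its call begins. get_calibration takes no time and is no camera call.
- hand_in(): hands the job in, once; it reports no verdict.
The state is a dict: "time": time; "q": joint angles; "dq": joint speeds; "joint_efforts": joint torques, N m; "position": TCP position; "tool_rot": TCP orientation; "contact_force": force on the tool from outside, world axes, zero at the start; "ft_torque": the same for the moment, N m; "width": finger opening in m.
Only numpy, scipy, OpenCV 4.12 (cv2) and the standard library are available. Lean on these libraries where they do the work, as an engineer would, in place of code of your own. Each camera call takes 0.05 s, during which the arm holds its last target. There are 200 camera calls.

TASK

Clamp the small screw-cap glass vial in the spring clamp: use the vial itself to push the sprung jaw back, then lower it into the gap behind the two stop pins. It must end standing upright on the clamp's base plate, held between the jaw and both pins and let go; leave the other containers standing where they are.

Things in the scene. Friction and masses are not known exactly. Their poses are not given: they have to be found in the camera images.
- vial_center (a point): Centre (half-way up) of the screw-cap vial to be clamped: upright glass cylinder 27 mm in diameter, 58 mm tall, with a narrower black cap (23 mm) as its top 10 mm; about 30 g. z points up; its bottom is 29 mm below this point. It stands on the bench among containers of other shapes and sizes.
- seat (a point): Seat of the spring clamp: the point on the upper face of its base plate (12 mm above the bench) where the middle of the vial's underside belongs, marked by a flat round grey disc. Axes: z up; +x is the direction in which the sprung jaw is pushed back. A seated vial touches both pins on its -x side and the jaw on its +x side. Nothing stands beside the seat at +y and -y: fingers closing along y have room.
- pins (a point): Point midway between the tops of the two fixed upright stop pins, 15 mm from the seat towards -x; same axes as the seat. The pins are 8 mm in diameter, end 16 mm above the base plate, and stand 9 mm to either side (y) of this point.
- jaw_face (a point): Middle of the upper edge of the sprung jaw's flat upright front face, which looks towards the pins (-x of the seat axes). The face is 20 mm wide (y) and runs from here 52 mm down to the base plate, 36 mm higher than the pins: a vial held with its bottom above the pins can push it. When closed it is 4 mm on the -x side of the seat, so the vial cannot go in. The jaw is 17 mm thick.
- clamp: The whole clamp, fixed to the bench; origin at the middle of the underside of its aluminium base plate, 170 mm (x) x 76 mm (y) x 12 mm; same axes as the seat, which lies at x = -35 mm, y = 0. A fixed back block, 50 mm wide and 40 mm tall above the plate, stands from x = +38 to +62 mm and guides the jaw's two rods.
- jaw (a joint): How far the sprung jaw is pushed back along +x of the seat frame, in m: 0 closed, 0.032 fully back, about 0.0175 when it presses on a seated vial. Pushing it takes about 3 N at the start and 7 N fully back; let go, it closes at once.
- dropper_center (a point): Centre of a bystander: amber glass dropper bottle 33 mm in diameter, 85 mm tall, upright. Leave it.
- sample_center (a point): Centre of a bystander: white plastic sample pot with screw lid, 47 mm in diameter, 66 mm tall, upright. Leave it.
- beaker_center (a point): Centre of a bystander: empty clear beaker, 54 mm in diameter, 70 mm tall, upright. Leave it.
Mind the look-alikes: they are no part of the job. What is shaped like the part that bears vial_center but blue is not meant.

How it is judged:
By the outcome, as a careful person would: the job done as asked, in the order asked, and still so for the second after the job is handed in, with the robot touching nothing.
It also fails if it takes over 38 s, if anything falls off the work surface, if the arm or the gripper's body presses on something with over 40 N, if the wrist force passes 120 N, or if a joint passes its speed limit or range.

## Working session

There is one attempt and no reset: what is moved stays moved. The work goes in short steps, Python scripts to look and compute and a tool call to move; the robot and the scene stay as the last step left them, time stands still between calls to the robot, and variables do not carry over. Pictures are saved under pics/ and viewed, about 8 in all and at most 12, crops included, and the job is handed in when it is done.

Besides the shell and the picture viewer there is one more tool, called after "Call:" as name(argument=value, ...), one argument or row to a line, values as JSON. apply_moves: Moves the arm, as the interface text tells. Its arguments: {"type":"object","properties":{"rows":{"type":"array","items":{"type":"object","properties":{"travel":{"type":"array","items":{"type":"number","minimum":-1,"maximum":1}},"rotation":{"type":"array","items":{"type":"number","minimum":-1,"maximum":1}},"grip":{"type":"number"}}}}},"required":["rows"]}

```bash
mkdir -p pics
cat > h.py <<'E'
from plant import *
import numpy as np, cv2
def snap(n,tag):
    p,d=read_camera(n); cv2.imwrite(f'pics/{tag}.png',p); np.save(f'pics/{tag}.npy',d); return p,d
def ray(n,u,v):
    c=get_calibration(n);K=c['K'];T=np.array(c['camera_from_world'])
    a=np.linalg.inv(K)@[u,v,1]; d=np.array([a[0],-a[1],-a[2]])
    R=T[:3,:3]; return -R.T@T[:3,3], R.T@d
def onz(n,u,v,z):
    o,d=ray(n,u,v); return o+d*(z-o[2])/d[2]
def cloud(n,dep):
    c=get_calibration(n);K=np.array(c['K']);T=np.array(c['camera_from_world'])
    v,u=np.mgrid[:dep.shape[0],:dep.shape[1]]
    a=np.stack([(u-K[0,2])/K[0,0]*dep,-(v-K[1,2])/K[1,1]*dep,-dep],-1)
    return (a-T[:3,3])@T[:3,:3]
def proj(n,P):
    c=get_calibration(n);K=np.array(c['K']);T=np.array(c['camera_from_world'])
    q=T[:3,:3]@P+T[:3,3]; q=K@[q[0],-q[1],-q[2]]; return q[:2]/q[2]
E
python3 - <<'E'
from h import *
for n in('scene','top'):
    snap(n,n+'0'); c=get_calibration(n); print(n,c['K'],[k for k in c],ray(n,280,210))
print(state())
E
```

```text
scene [[397.33810355   0.         278.68466537]
 [  0.         397.33810355 211.4602715 ]
 [  0.           0.           1.        ]] ['K', 'camera_from_world'] (array([-0.01773146, -0.36257087,  0.65736471]), array([ 0.63594882,  0.32756103, -0.69878276]))
top [[423.70988772   0.         282.47417987]
 [  0.         423.70988772 206.82599868]
 [  0.           0.           1.        ]] ['K', 'camera_from_world'] (array([ 0.34977213, -0.09364848,  0.9015795 ]), array([ 0.20009996,  0.0441849 , -0.97882476]))
{'time': 0.1, 'q': array([ 1.23490063e+00,  8.79161634e-02,  1.37210023e+00, -3.12002477e-06,
        1.68357144e+00, -1.03101537e-01]), 'dq': array([ 0.00117902, -0.0023536 , -0.00325271, -0.00139084, -0.00086663,
        0.00080324]), 'joint_efforts': array([ 1.72698594e-03, -3.53013468e+01, -3.14219964e+01, -2.00129261e-04,
        7.89189886e-03, -4.03253111e-06]), 'position': array([0.12674622, 0.53475143, 0.23023845]), 'tool_rot': array([-3.13960775e+00, -2.02257550e-04,  2.90879795e+00]), 'contact_force': array([ 0.77218644,  0.1952498 , -0.2078381 ]), 'ft_torque': array([ 0.04479085, -0.01585778, -0.02269676]), 'width': 0.08524582354830923}
```

View pics/scene0.png

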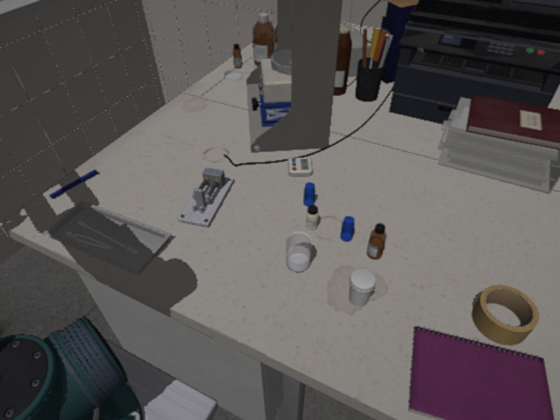

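View pics/top0.png

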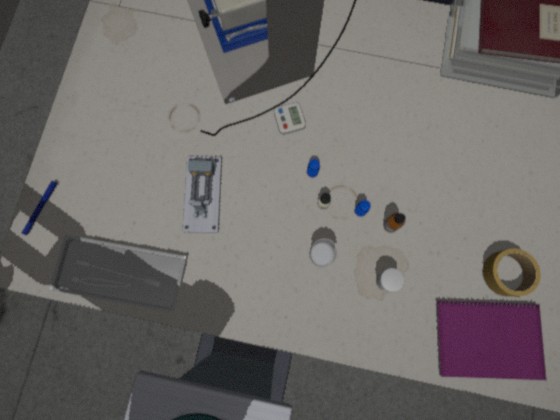

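The scene view shows the black-capped clear vial at about (312,216), with blue look-alikes at (309,194) and (348,229), and the clamp at (207,197). In the top view the vial is at (325,199) and the clamp spans (203,155–232). A tall grey stand is behind the clamp. Next I'll enlarge the crops and measure.

Run:
```python
from h import *
t=cv2.imread('pics/top0.png'); s=cv2.imread('pics/scene0.png')
def crop(i,x0,y0,w,h,k): return cv2.resize(i[y0:y0+h,x0:x0+w],None,fx=k,fy=k,interpolation=cv2.INTER_CUBIC)
a=crop(t,170,145,70,95,4); b=crop(t,295,145,120,95,4)[:, :]
c=crop(s,165,160,90,70,4); d=crop(s,290,175,110,70,4)
r1=np.hstack([a,b]); r2=np.hstack([c,d]); w=max(r1.shape[1],r2.shape[1])
pad=lambda r:np.pad(r,((0,0),(0,w-r.shape[1]),(0,0)))
im=np.vstack([pad(r1),pad(r2)]); im=np.clip(im.astype(float)*1.3,0,255).astype(np.uint8); im=cv2.resize(im,(im.shape[1]*600//im.shape[0],600)) if im.shape[0]>600 else im; cv2.imwrite('pics/c1.png',im); print(im.shape)
P=cloud('top',np.load('pics/top0.npy')); Q=cloud('scene',np.load('pics/scene0.npy'))
for n,p in(('top',P),('scene',Q)):
    z=p[...,2]
    # bench plane check
    m=(np.load(f'pics/{n}0.npy')>0)
    print(n,'bench z',np.median(z[m&(abs(z)<.02)]))
    # objects in workspace
    mk=(m&(z>.02)&(z<.13)&(p[...,0]>.2)&(p[...,0]<.8)&(p[...,1]>-.4)&(p[...,1]<.45)).astype(np.uint8)
    k,l,st,ce=cv2.connectedComponentsWithStats(mk)
    for i in range(1,k):
        if st[i,4]>25:
            q=p[l==i]; print(st[i],q.min(0).round(3),q.max(0).round(3),np.median(q,0).round(3))
    q=p[m&(z>.15)&(p[...,0]>.3)&(p[...,0]<.75)&(p[...,1]<.6)&(p[...,1]>-.4)]; print('tall',q.min(0).round(2),q.max(0).round(2)) if len(q) else 0
```

```text
(600, 727, 3)
top bench z 0.00024118237350222505
[224  67  39  34 486] [0.752 0.044 0.02 ] [0.8   0.122 0.107] [0.784 0.071 0.048]
[200 129  14   7  40] [0.658 0.126 0.021] [0.667 0.15  0.048] [0.662 0.137 0.039]
[188 158  27  52 775] [0.494 0.095 0.02 ] [0.607 0.155 0.07 ] [0.566 0.12  0.043]
[307 159  13  17 168] [ 0.62  -0.117  0.021] [ 0.645 -0.091  0.062] [ 0.629 -0.104  0.055]
[318 193  13  15 163] [ 0.554 -0.153  0.023] [ 0.578 -0.127  0.062] [ 0.562 -0.14   0.056]
[356 200  15  15 170] [ 0.556 -0.235  0.022] [ 0.58  -0.209  0.061] [ 0.565 -0.22   0.056]
[385 212  21  19 307] [ 0.535 -0.307  0.02 ] [ 0.568 -0.275  0.088] [ 0.546 -0.285  0.066]
[310 238  28  29 632] [ 0.431 -0.184  0.021] [ 0.484 -0.132  0.073] [ 0.46  -0.16   0.031]
[377 268  27  24 505] [ 0.408 -0.32   0.02 ] [ 0.454 -0.275  0.071] [ 0.43  -0.295  0.066]
scene bench z -0.0008547746548305953
[251 116  36  32 548] [0.749 0.038 0.02 ] [0.8   0.121 0.108] [0.784 0.068 0.048]
[223 154  10  10  29] [0.654 0.127 0.021] [0.663 0.148 0.045] [0.66  0.137 0.036]
[192 168  33  42 650] [0.478 0.093 0.02 ] [0.597 0.154 0.066] [0.555 0.114 0.039]
[303 182  12  19 184] [ 0.618 -0.119  0.02 ] [ 0.644 -0.092  0.059] [ 0.624 -0.108  0.044]
[306 205  13  19 207] [ 0.552 -0.154  0.02 ] [ 0.577 -0.128  0.059] [ 0.558 -0.143  0.044]
[341 216  14  20 216] [ 0.554 -0.237  0.02 ] [ 0.58  -0.21   0.059] [ 0.56  -0.224  0.045]
[367 223  20  31 437] [ 0.532 -0.308  0.02 ] [ 0.56  -0.276  0.085] [ 0.54  -0.293  0.059]
[285 231  28  36 816] [ 0.428 -0.185  0.02 ] [ 0.484 -0.132  0.071] [ 0.46  -0.158  0.047]
[349 268  27  34 698] [ 0.406 -0.321  0.02 ] [ 0.453 -0.275  0.069] [ 0.42  -0.3    0.065]
```

View pics/c1.png

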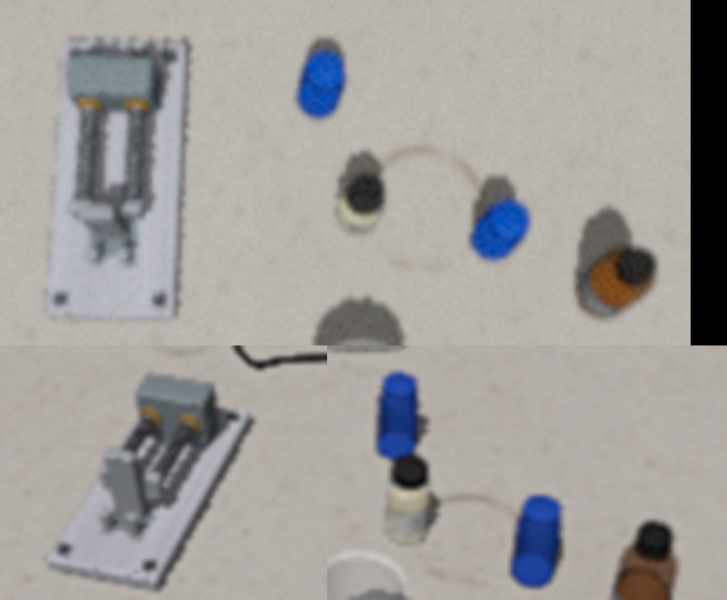

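The crops show the clear vial with its black cap and cream-coloured contents, and the clamp with its jaw at top-view crop (105,210) and the pins in front. The clamp's +x points roughly along world +x. Next I'll fit the clamp pose and the vial centre from both views.

Run:
```python
from h import *
for n in('top','scene'):
    d=np.load(f'pics/{n}0.npy'); p=cloud(n,d); z=p[...,2]
    roi=(d>0)&(p[...,0]>.42)&(p[...,0]<.66)&(p[...,1]>.05)&(p[...,1]<.2)
    off=np.median(z[roi&(abs(z)<.006)]); z=z-off
    q=p[roi&(z>.0065)&(z<.1)]
    pl=p[roi&(z>.0065)&(z<.0165)]
    print(n,'off',off,'plate z',np.median(z[roi&(z>.008)&(z<.016)]))
    r=cv2.minAreaRect((pl[:,:2]*1000).astype(np.float32)); print('plate rect',r)
    # jaw top / block top
    for lo,hi in((.018,.03),(.045,.057),(.058,.075)):
        m=roi&(z>lo)&(z<hi); k,l,st,ce=cv2.connectedComponentsWithStats(m.astype(np.uint8))
        for i in range(1,k):
            if st[i,4]>6: print(lo,st[i,4],p[l==i].min(0).round(4),p[l==i].max(0).round(4),cv2.minAreaRect((p[l==i][:,:2]*1000).astype(np.float32)))
    # vial: circle fit of side points
    m=(d>0)&(p[...,0]>.54)&(p[...,0]<.59)&(p[...,1]>-.165)&(p[...,1]<-.115)&(p[...,2]>.015)
    from scipy.optimize import least_squares
    for lo,hi,R in((.015,.044,.0135),(.05,.065,None)):
        a=p[m&(p[...,2]>lo)&(p[...,2]<hi)]
        if R: f=least_squares(lambda c:np.hypot(a[:,0]-c[0],a[:,1]-c[1])-R,[.565,-.141],loss='soft_l1',f_scale=.001).x; print('vial',len(a),f)
        else: print('cap mid',a[:,:2].min(0)/2+a[:,:2].max(0)/2,'z98',np.percentile(a[:,2],98))
    img=cv2.imread(f'pics/{n}0.png');
```

```text
top off 3.7973566438050745e-05 plate z 0.012120403374063643
plate rect ((533.8517456054688, 120.04908752441406), (169.70997619628906, 76.58625030517578), 11.266709327697754)
0.018 14 [0.5717 0.104  0.0181] [0.5934 0.1108 0.0298] ((582.0542602539062, 106.22481536865234), (5.270184516906738, 22.13589096069336), 76.08736419677734)
0.018 9 [0.5702 0.1212 0.0181] [0.5729 0.1354 0.0297] ((571.5231323242188, 128.38035583496094), (1.1245874166488647, 14.338508605957031), 10.601700782775879)
0.018 13 [0.4945 0.1029 0.0186] [0.5035 0.1203 0.0285] ((497.1100769042969, 111.09538269042969), (4.261557579040527, 18.764514923095703), 28.704809188842773)
0.018 15 [0.4799 0.1157 0.0195] [0.4871 0.123  0.0298] ((482.98309326171875, 118.78111267089844), (6.302093029022217, 5.914226531982422), 57.27216339111328)
0.018 14 [0.4831 0.0979 0.0199] [0.4892 0.1054 0.0299] ((486.0484924316406, 101.43311309814453), (6.102783203125, 7.072000980377197), 9.62295913696289)
0.045 279 [0.5671 0.1038 0.0451] [0.598  0.1548 0.0563] ((582.7734985351562, 129.48568725585938), (23.928014755249023, 49.81208801269531), 11.124
[... 920 characters left out ...]
81 0.0966 0.0168] [0.5058 0.1242 0.0287] ((490.05120849609375, 112.6473388671875), (24.573522567749023, 26.59857749938965), 17.59410858154297)
0.045 162 [0.5652 0.1026 0.0441] [0.5969 0.154  0.054 ] ((580.800048828125, 128.66526794433594), (25.72986602783203, 50.041046142578125), 9.83630657196045)
0.045 36 [0.4921 0.1031 0.0438] [0.5028 0.1211 0.0552] ((495.44097900390625, 110.87109375), (6.9839630126953125, 20.16543197631836), 31.574634552001953)
0.058 43 [0.4921 0.1029 0.057 ] [0.5051 0.1229 0.0657] ((497.73486328125, 112.55855560302734), (10.32137393951416, 19.084381103515625), 16.106632232666016)
vial 124 [ 0.56673655 -0.14056452]
cap mid [ 0.56531591 -0.14065694] z98 0.05840301130609306
```

Call:
apply_moves(
  rows=[
    {"travel": [-0.78, -0.743, 0], "rotation": [0, 0, -0.1367], "grip": -0.2},
    {"travel": [-0.78, -0.743, 0], "rotation": [0, 0, -0.1367], "grip": -0.2},
    {"travel": [-0.78, -0.743, 0], "rotation": [0, 0, -0.1367], "grip": -0.2},
  ],
)

```text
time: 0.48
position: [0.1869, 0.4426, 0.231]
tool_rot: [-3.14, 0.0, -2.946]
contact_force: [-0.3, -0.0, 0.5]
width: 0.0513
```

Call:
apply_moves(
  rows=[
    {"travel": [-0.4, -1, 0], "rotation": [0, 0, 0], "grip": -0.2},
    {"travel": [-0.4, -1, 0], "rotation": [0, 0, 0], "grip": -0.2},
  ],
)

```text
time: 0.72
position: [0.2448, 0.353, 0.2307]
tool_rot: [-3.141, -0.001, -2.944]
contact_force: [0.7, -0.2, -0.2]
width: 0.051
```

Call:
apply_moves(
  rows=[
    {"travel": [-0.4, -1, 0], "rotation": [0, 0, 0], "grip": -0.2},
    {"travel": [-0.4, -1, 0], "rotation": [0, 0, 0], "grip": -0.2},
  ],
)

```text
time: 0.98
position: [0.3038, 0.2624, 0.2309]
tool_rot: [-3.141, -0.0, -2.946]
contact_force: [1.0, 0.5, 0.4]
width: 0.0514
```

Call:
apply_moves(
  rows=[
    {"travel": [-0.4, -1, 0], "rotation": [0, 0, 0], "grip": -0.2},
    {"travel": [-0.4, -1, 0], "rotation": [0, 0, 0], "grip": -0.2},
  ],
)

```text
time: 1.23
position: [0.3626, 0.1721, 0.231]
tool_rot: [-3.141, -0.0, -2.946]
contact_force: [-0.0, 0.1, -0.5]
width: 0.0513
```

Call:
apply_moves(
  rows=[
    {"travel": [-0.4, -1, 0], "rotation": [0, 0, 0], "grip": -0.2},
    {"travel": [-0.4, -1, 0], "rotation": [0, 0, 0], "grip": -0.2},
    {"travel": [-0.4, -1, 0], "rotation": [0, 0, 0], "grip": -0.2},
  ],
)

```text
time: 1.6
position: [0.4215, 0.0814, 0.2304]
tool_rot: [-3.141, -0.002, -2.95]
contact_force: [0.6, 1.1, 0.4]
width: 0.0515
```

Call:
apply_moves(
  rows=[
    {"travel": [-0.33, -0.82, 0], "rotation": [0, 0, 0], "grip": -0.2},
    {"travel": [-0.33, -0.82, 0], "rotation": [0, 0, 0], "grip": -0.2},
  ],
)

```text
time: 1.85
position: [0.4695, 0.0091, 0.2308]
tool_rot: [3.141, -0.001, -2.945]
contact_force: [-0.3, 0.8, -0.1]
width: 0.0513
```

Call:
apply_moves(
  rows=[
    {"travel": [-0.33, -0.82, 0], "rotation": [0, 0, 0], "grip": -0.2},
    {"travel": [-0.33, -0.82, 0], "rotation": [0, 0, 0], "grip": -0.2},
  ],
)

```text
time: 2.1
position: [0.5181, -0.0651, 0.2305]
tool_rot: [3.141, -0.001, -2.946]
contact_force: [0.3, 0.9, -0.5]
width: 0.0511
```

Call:
apply_moves(
  rows=[
    {"travel": [-0.33, -0.82, 0], "rotation": [0, 0, 0], "grip": -0.2},
    {"travel": [-0.33, -0.82, 0], "rotation": [0, 0, 0], "grip": -0.2},
  ],
)

```text
time: 2.35
position: [0.5666, -0.139, 0.2304]
tool_rot: [3.141, -0.001, -2.946]
contact_force: [-0.5, 1.1, -0.0]
width: 0.0513
```

Call:
apply_moves(
  rows=[
    {"travel": [0, 0, 0.5], "rotation": [0, 0, 0], "grip": -0.2},
    {"travel": [0, 0, 1], "rotation": [0, 0, 0], "grip": -0.2},
    {"travel": [0, 0, 1], "rotation": [0, 0, 0], "grip": -0.2},
    {"travel": [0, 0, 1], "rotation": [0, 0, 0], "grip": -0.2},
  ],
)

```text
time: 2.85
position: [0.5669, -0.1375, 0.1334]
tool_rot: [-3.141, 0.002, -2.944]
contact_force: [-0.1, -0.3, 0.4]
width: 0.0515
```

Run:
```python
from h import *
print(state()['position'],state()['tool_rot'])
a,_=snap('top','top1'); b,_=snap('scene','scene1')
im=np.hstack([cv2.resize(a[150:250,260:390],None,fx=3,fy=3),cv2.resize(b[150:250,250:380],None,fx=3,fy=3)]); cv2.imwrite('pics/c2.png',im)
```

```text
[ 0.56686823 -0.13748227  0.13336923] [-3.14065291e+00  2.38737580e-03 -2.94386824e+00]
```

View pics/c2.png

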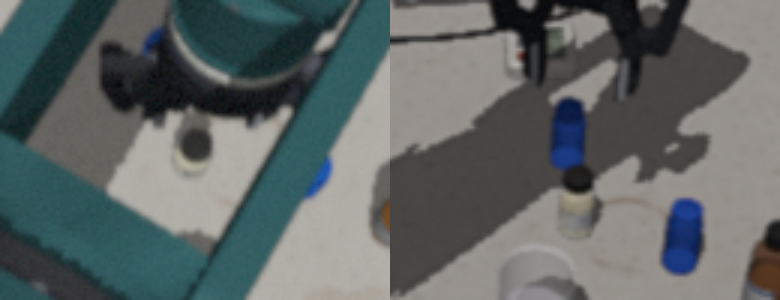

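The crops show the open gripper above the black-capped vial and clear of its neighbours. I'll correct y by 3 mm and descend.

Call:
apply_moves(
  rows=[
    {"travel": [0, -0.03, 0.3], "rotation": [0, 0, 0], "grip": -0.2},
    {"travel": [0, -0.03, 0.6], "rotation": [0, 0, 0], "grip": -0.2},
    {"travel": [0, -0.03, 0.8], "rotation": [0, 0, 0], "grip": -0.2},
    {"travel": [0, -0.03, 0.8], "rotation": [0, 0, 0], "grip": -0.2},
  ],
)

```text
time: 3.45
position: [0.5666, -0.1408, 0.0518]
tool_rot: [3.141, -0.0, -2.945]
contact_force: [-0.8, -0.7, 0.4]
width: 0.051
```

Call:
apply_moves(
  rows=[
    {"travel": [0, 0, 0.2], "rotation": [0, 0, 0], "grip": -0.2},
    {"travel": [0, 0, 0.39], "rotation": [0, 0, 0], "grip": -0.2},
    {"travel": [0, 0, 0.39], "rotation": [0, 0, 0], "grip": -0.2},
    {"travel": [0, 0, 0.39], "rotation": [0, 0, 0], "grip": 1},
    {"travel": [0, 0, 0.39], "rotation": [0, 0, 0], "grip": 1},
    {"travel": [0, 0, 0.39], "rotation": [0, 0, 0], "grip": 1},
    {"travel": [0, 0, 0.39], "rotation": [0, 0, 0], "grip": 1},
  ],
)

```text
time: 4.32
position: [0.5675, -0.1413, 0.0137]
tool_rot: [-3.14, 0.002, -2.945]
contact_force: [-0.1, -0.2, 5.6]
width: 0.0251
```

Call:
apply_moves(
  rows=[
    {"travel": [0, 0, -0.1], "rotation": [0, 0, 0], "grip": 1},
    {"travel": [0, 0, -0.4], "rotation": [0, 0, 0], "grip": 1},
    {"travel": [0, 0, -0.8], "rotation": [0, 0, 0], "grip": 1},
    {"travel": [0, 0, -1], "rotation": [0, 0, 0], "grip": 1},
  ],
)

```text
time: 4.82
position: [0.5672, -0.1413, 0.115]
tool_rot: [-3.14, 0.003, -2.945]
contact_force: [1.4, 0.6, -1.0]
width: 0.0249
```

Call:
apply_moves(
  rows=[
    {"travel": [0.05, 0.25, 0], "rotation": [0, 0, 0], "grip": 1},
    {"travel": [0.12, 0.55, 0], "rotation": [0, 0, 0], "grip": 1},
    {"travel": [0.2, 0.87, 0], "rotation": [0, 0, 0], "grip": 1},
  ],
)

```text
time: 5.2
position: [0.529, -0.0589, 0.1121]
tool_rot: [3.141, -0.001, -2.946]
contact_force: [-0.1, 0.3, -0.6]
width: 0.0249
```

Call:
apply_moves(
  rows=[
    {"travel": [0.1, 0.44, 0], "rotation": [0, 0, 0], "grip": 1},
    {"travel": [0.2, 0.87, 0], "rotation": [0, 0, 0], "grip": 1},
  ],
)

```text
time: 5.45
position: [0.4922, 0.0229, 0.1121]
tool_rot: [3.141, -0.001, -2.945]
contact_force: [0.1, -0.1, -0.3]
width: 0.0252
```

Call:
apply_moves(
  rows=[
    {"travel": [0.1, 0.4, 0], "rotation": [0, 0, 0], "grip": 1},
    {"travel": [0.15, 0.7, 0], "rotation": [0, 0, 0], "grip": 1},
    {"travel": [0.2, 0.87, 0], "rotation": [0, 0, 0], "grip": 1},
    {"travel": [0.2, 0.87, 0], "rotation": [0, 0, 0], "grip": 1},
  ],
)

```text
time: 5.95
position: [0.4562, 0.1036, 0.1123]
tool_rot: [-3.141, -0.0, -2.943]
contact_force: [0.2, -1.1, -0.1]
width: 0.0249
```

Run:
```python
from h import *
print(state()['position'],state()['tool_rot'],state()['width'])
a,_=snap('top','top2'); b,_=snap('scene','scene2')
im=np.hstack([cv2.resize(a[120:250,150:280],None,fx=3,fy=3),cv2.resize(b[110:240,140:270],None,fx=3,fy=3,interpolation=cv2.INTER_CUBIC)]); cv2.imwrite('pics/c3.png',np.clip(im*1.3,0,255).astype(np.uint8))
```

```text
[0.45618062 0.10364466 0.11227993] [-3.14118977e+00 -2.62672294e-04 -2.94318660e+00] 0.024854641705606275
```

View pics/c3.png

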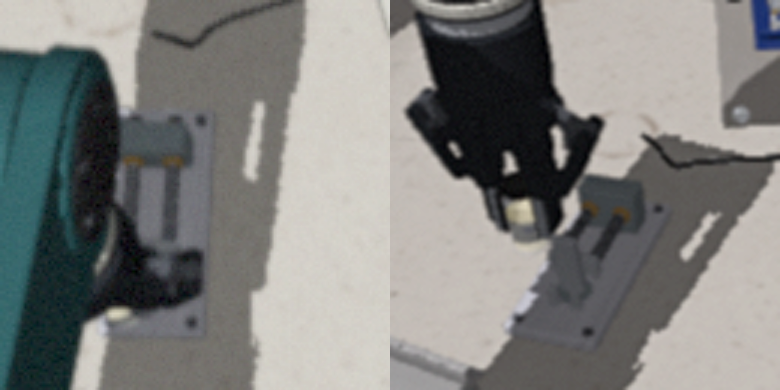

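The vial is held upright between the pads, with its bottom at about scene crop (527,238). I'll measure its pose in the hand from the scene depth.

Run:
```python
from h import *
from scipy.optimize import least_squares
for n in('scene','top'):
    d=np.load(f'pics/{n}2.npy');p=cloud(n,d);img=cv2.imread(f'pics/{n}2.png').astype(int)
    # cream-coloured glass / contents, near the tool
    m=(d>0)&(abs(p[...,0]-.456)<.03)&(abs(p[...,1]-.104)<.03)&(p[...,2]>.075)&(p[...,2]<.19)&(img.min(-1)>70)
    a=p[m]; v,u=np.nonzero(m)
    print(n,len(a),a.min(0).round(4),a.max(0).round(4),np.percentile(a[:,2],[2,10,50]).round(4),(u.min(),u.max(),v.min(),v.max()))
    if len(a)>15:
        # axis fit: centre + tilt
        f=lambda c:np.hypot(a[:,0]-c[0]-c[2]*(a[:,2]-.11),a[:,1]-c[1]-c[3]*(a[:,2]-.11))-.0135
        print(least_squares(f,[.456,.104,0,0],loss='soft_l1',f_scale=.001).x.round(4))
        for lo in np.arange(.08,.13,.006):
            b=a[(a[:,2]>=lo)&(a[:,2]<lo+.006)]
            if len(b)>3: print(lo.round(3),len(b),b.mean(0).round(4))
```

```text
scene 193 [0.4374 0.0786 0.0984] [0.4769 0.1276 0.1883] [0.1004 0.1035 0.1238] (np.int64(168), np.int64(197), np.int64(156), np.int64(194))
[0.4556 0.1039 0.0095 0.0181]
0.098 25 [0.4478 0.0966 0.1019]
0.104 22 [0.446  0.0983 0.1073]
0.11 21 [0.4445 0.1005 0.113 ]
0.116 25 [0.4464 0.0971 0.1188]
0.122 14 [0.4446 0.1025 0.1249]
0.128 23 [0.4447 0.098  0.1309]
top 50 [0.4429 0.0855 0.0992] [0.4497 0.1077 0.1845] [0.0992 0.1063 0.1267] (np.int64(185), np.int64(196), np.int64(222), np.int64(228))
[ 0.4567  0.105   0.0265 -0.0641]
0.098 4 [0.4453 0.0996 0.1003]
0.104 4 [0.4464 0.0961 0.107 ]
0.11 8 [0.4454 0.0983 0.1138]
0.116 4 [0.4461 0.0987 0.1193]
0.122 8 [0.4451 0.0996 0.1254]
0.128 6 [0.4465 0.0966 0.1321]
```

Call:
apply_moves(
  rows=[
    {"travel": [0, 0.008, 0.25], "rotation": [0, 0, 0], "grip": 1},
    {"travel": [0, 0.008, 0.5], "rotation": [0, 0, 0], "grip": 1},
    {"travel": [0, 0.008, 0.65], "rotation": [0, 0, 0], "grip": 1},
    {"travel": [0, 0.008, 0.65], "rotation": [0, 0, 0], "grip": 1},
  ],
)

```text
time: 6.55
position: [0.4558, 0.1033, 0.0461]
tool_rot: [3.141, -0.003, -2.946]
contact_force: [0.2, 0.1, -0.1]
width: 0.0249
```

Call:
apply_moves(
  rows=[
    {"travel": [-0.08, 0, 0], "rotation": [0, 0, 0], "grip": 1},
    {"travel": [-0.16, 0, 0], "rotation": [0, 0, 0], "grip": 1},
    {"travel": [-0.22, 0, 0], "rotation": [0, 0, 0], "grip": 1},
    {"travel": [-0.27, 0, 0], "rotation": [0, 0, 0], "grip": 1},
    {"travel": [-0.32, 0, 0], "rotation": [0, 0, 0], "grip": 1},
    {"travel": [-0.32, 0, 0], "rotation": [0, 0, 0], "grip": 1},
  ],
)

```text
time: 7.3
position: [0.4874, 0.1103, 0.0471]
tool_rot: [3.141, -0.002, -2.945]
contact_force: [-3.5, 0.8, 1.5]
width: 0.0252
```

Call:
apply_moves(
  rows=[
    {"travel": [-0.05, 0, 0], "rotation": [0, 0, 0], "grip": 1},
    {"travel": [-0.1, 0, 0], "rotation": [0, 0, 0], "grip": 1},
    {"travel": [-0.15, 0, 0], "rotation": [0, 0, 0], "grip": 1},
    {"travel": [-0.15, 0, 0], "rotation": [0, 0, 0], "grip": 1},
  ],
)

```text
time: 7.8
position: [0.5022, 0.1133, 0.047]
tool_rot: [3.141, -0.002, -2.945]
contact_force: [-5.4, -0.5, 2.2]
width: 0.025
```

Run:
```python
from h import *
s=state();p=s['position']; c,sn=np.cos(.1967),np.sin(.1967); d=p[:2]-[.4982,.1128]
print(p,s['tool_rot'],s['contact_force'],s['ft_torque'],s['width'],'clamp xy',d@[c,sn],d@[-sn,c])
a,_=snap('top','top3'); b,_=snap('scene','scene3')
im=np.hstack([cv2.resize(a[140:240,150:240],None,fx=4,fy=4),cv2.resize(b[140:240,160:260],None,fx=4,fy=4,interpolation=cv2.INTER_CUBIC)]); cv2.imwrite('pics/c4.png',np.clip(im*1.4,0,255).astype(np.uint8))
```

```text
[0.50220248 0.11327745 0.04695959] [ 3.14127533e+00 -1.66636004e-03 -2.94484041e+00] [-5.37893307 -0.53437656  2.21942784] [-0.14505514  0.90547052 -0.00417802] 0.025040661702556734 clamp xy 0.0040186066377483655 -0.0003139789513940126
```

View pics/c4.png

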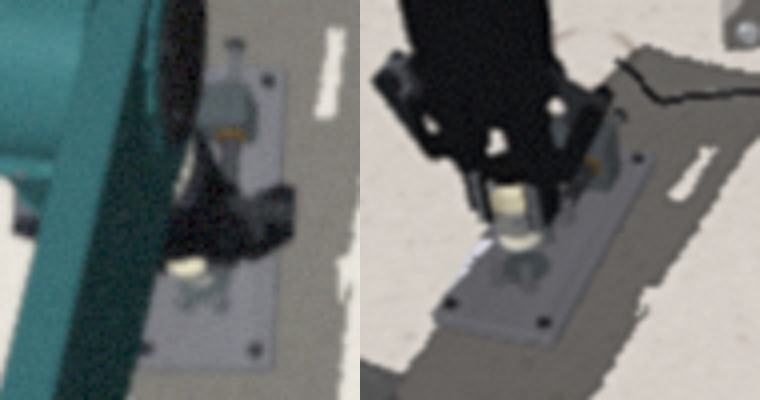

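The jaw has been pushed back (its rod sticks out behind the block), and the vial stands above and behind the pins. I'll do a quick numeric check of the vial pose before lowering.

```bash
cat > v.py <<'E'
from h import *
from scipy.optimize import least_squares
def vial(tag,x,y,z0,z1):
    c,s=np.cos(.1967),np.sin(.1967)
    for n in('scene','top'):
        d=np.load(f'pics/{n}{tag}.npy');p=cloud(n,d);img=cv2.imread(f'pics/{n}{tag}.png').astype(int)
        m=(d>0)&(np.hypot(p[...,0]-x,p[...,1]-y)<.019)&(p[...,2]>z0)&(p[...,2]<z1)&((img[...,2]-img[...,0])>6)
        a=p[m]
        if len(a)<8: print(n,len(a)); continue
        zm=a[:,2].mean()
        f=least_squares(lambda q:np.hypot(a[:,0]-q[0]-q[2]*(a[:,2]-zm),a[:,1]-q[1]-q[3]*(a[:,2]-zm))-.0135,[x,y,0,0],loss='soft_l1',f_scale=.001).x
        e=f[:2]-[.4982,.1128]
        print(n,len(a),'z',a[:,2].min().round(4),zm.round(4),a[:,2].max().round(4),'clamp xy mm',(1000*np.array([e@[c,s],e@[-s,c]])).round(1),'tilt xy',(f[2:]@[c,s]).round(3),(f[2:]@[-s,c]).round(3))
E
python3 - <<'E'
from v import *
vial('2',.4562,.1036,.09,.16)
vial('3',.5022,.1133,.025,.1)
E
```

```text
scene 125 z 0.0984 0.1249 0.1481 clamp xy mm [-43.   -0.3] tilt xy 0.025 0.022
top 26 z 0.1173 0.1342 0.1454 clamp xy mm [-41.9  -0.1] tilt xy 0.036 0.008
scene 93 z 0.0368 0.0639 0.0909 clamp xy mm [3.4 0.6] tilt xy 0.048 -0.026
top 38 z 0.0475 0.0705 0.0874 clamp xy mm [ 5.5 -0.4] tilt xy 0.073 -0.02
```

Call:
apply_moves(
  rows=[
    {"travel": [-0.02, 0.003, 0], "rotation": [0, 0, 0], "grip": 1},
    {"travel": [-0.02, 0.003, 0.05], "rotation": [0, 0, 0], "grip": 1},
    {"travel": [-0.02, 0.003, 0.1], "rotation": [0, 0, 0], "grip": 1},
    {"travel": [-0.02, 0.003, 0.1], "rotation": [0, 0, 0], "grip": 1},
  ],
)

```text
time: 8.4
position: [0.5034, 0.1137, 0.0365]
tool_rot: [3.142, -0.003, -2.945]
contact_force: [-5.8, -2.6, 0.3]
width: 0.0248
```

Call:
apply_moves(
  rows=[
    {"travel": [0, 0, 0.04], "rotation": [0, 0, 0], "grip": 1},
    {"travel": [0, 0, 0.08], "rotation": [0, 0, 0], "grip": 1},
    {"travel": [0, 0, 0.1], "rotation": [0, 0, 0], "grip": 1},
    {"travel": [0, 0, 0.11], "rotation": [0, 0, 0], "grip": 1},
    {"travel": [0, 0, 0.11], "rotation": [0, 0, 0], "grip": 1},
  ],
)

```text
time: 9.02
position: [0.5038, 0.1138, 0.026]
tool_rot: [3.142, -0.002, -2.945]
contact_force: [-5.2, -0.4, 2.4]
width: 0.0246
```

Run:
```python
from v import *
s=state(); print(s['position'],s['contact_force'],s['ft_torque'],s['width'])
snap('top','top4');snap('scene','scene4'); vial('4',.504,.114,.008,.08)
```

```text
[0.5038035  0.11379619 0.02603514] [-5.15837454 -0.37408392  2.35589712] [-0.18222534  0.8297532  -0.00764037] 0.0246043427445401
scene 78 z 0.0159 0.0463 0.0684 clamp xy mm [5.4 0.5] tilt xy 0.058 -0.042
top 36 z 0.0348 0.0508 0.065 clamp xy mm [7.3 0.3] tilt xy 0.085 0.0
```

Call:
apply_moves(
  rows=[
    {"travel": [0, 0, 0.01], "rotation": [0, 0, 0], "grip": 1},
    {"travel": [0, 0, 0.015], "rotation": [0, 0, 0], "grip": 1},
    {"travel": [0, 0, 0.015], "rotation": [0, 0, 0], "grip": 1},
  ],
)

```text
time: 9.5
position: [0.504, 0.1138, 0.0257]
tool_rot: [3.142, -0.001, -2.945]
contact_force: [-7.4, -1.2, 6.8]
width: 0.0249
```

Call:
apply_moves(
  rows=[
    {"travel": [0.02, 0, 0], "rotation": [0, 0, 0], "grip": 1},
    {"travel": [0.04, 0, 0], "rotation": [0, 0, 0], "grip": 1},
    {"travel": [0.05, 0, 0], "rotation": [0, 0, 0], "grip": 1},
    {"travel": [0.05, 0, 0], "rotation": [0, 0, 0], "grip": 1},
  ],
)

```text
time: 10.0
position: [0.5005, 0.1131, 0.0256]
tool_rot: [3.142, 0.003, -2.945]
contact_force: [-2.4, 0.1, 5.9]
width: 0.0249
```

The vial is on the plate (fz rose from 2.4 to 6.8 N), and the pins now take part of the jaw force. Releasing.

Call:
apply_moves(
  rows=[
    {"travel": [0, 0, 0], "rotation": [0, 0, 0], "grip": 0.3},
    {"travel": [0, 0, 0], "rotation": [0, 0, 0], "grip": 0},
    {"travel": [0, 0, 0], "rotation": [0, 0, 0], "grip": -0.3},
    {"travel": [0, 0, 0], "rotation": [0, 0, 0], "grip": -0.3},
    {"travel": [0, 0, 0], "rotation": [0, 0, 0], "grip": -0.3},
  ],
)

```text
time: 10.62
position: [0.4996, 0.1129, 0.0248]
tool_rot: [3.141, 0.0, -2.945]
contact_force: [0.4, 0.9, 0.4]
width: 0.0554
```

Call:
apply_moves(
  rows=[
    {"travel": [0, 0, -0.2], "rotation": [0, 0, 0], "grip": -0.3},
    {"travel": [0, 0, -0.5], "rotation": [0, 0, 0], "grip": -0.3},
    {"travel": [0, 0, -1], "rotation": [0, 0, 0], "grip": -0.3},
    {"travel": [0, 0, -1], "rotation": [0, 0, 0], "grip": -0.3},
  ],
)

```text
time: 11.12
position: [0.5029, 0.1133, 0.1302]
tool_rot: [-3.141, 0.011, -2.945]
contact_force: [0.5, -0.0, 0.4]
width: 0.0557
```

Call:
apply_moves(
  rows=[
    {"travel": [0.3, -0.3, -0.5], "rotation": [0, 0, 0], "grip": -0.3},
    {"travel": [0.6, -0.6, -1], "rotation": [0, 0, 0], "grip": -0.3},
    {"travel": [1, -1, -1], "rotation": [0, 0, 0], "grip": -0.3},
    {"travel": [1, -1, -1], "rotation": [0, 0, 0], "grip": -0.3},
  ],
)

```text
time: 11.62
position: [0.4199, -0.0071, 0.2253]
tool_rot: [-3.14, 0.001, -2.95]
contact_force: [0.5, 0.5, -0.1]
width: 0.0555
```

Run:
```python
from v import *
s=state(); print(s['position'],s['contact_force'])
a,_=snap('top','top5');b,_=snap('scene','scene5'); vial('5',.499,.113,.016,.055)
im=np.hstack([cv2.resize(a[140:240,160:240],None,fx=4,fy=4,interpolation=cv2.INTER_CUBIC),cv2.resize(b[140:240,160:260],None,fx=4,fy=4,interpolation=cv2.INTER_CUBIC)]); cv2.imwrite('pics/c5.png',np.clip(im*1.3,0,255).astype(np.uint8))
```

```text
[ 0.41987596 -0.00708586  0.22527699] [ 0.51308234  0.54338871 -0.10340339]
scene 63 z 0.0164 0.0442 0.0549 clamp xy mm [0.4 0.6] tilt xy 0.003 -0.007
top 0
```

View pics/c5.png

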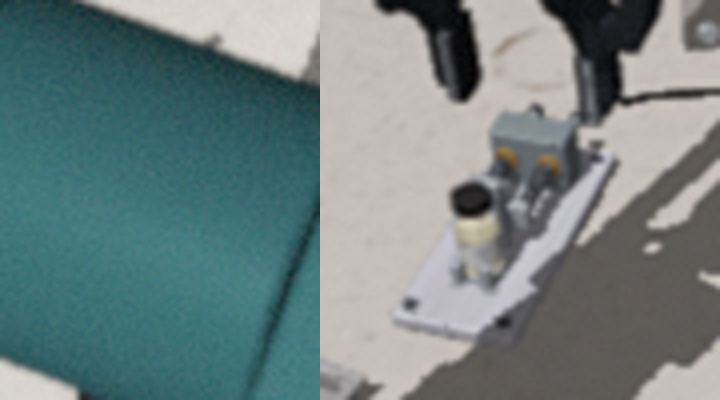

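The vial stands upright between the jaw and the pins at crop (475,235). The fit puts it 0.4 and 0.6 mm from the seat with a tilt below 0.01. One last check of the cap height and the other containers, then I'll hand in.

Run:
```python
from h import *
p=cloud('scene',np.load('pics/scene5.npy'));o=cloud('scene',np.load('pics/scene0.npy'))
f=lambda p,x,y,r:p[(np.hypot(p[...,0]-x,p[...,1]-y)<r)&(p[...,2]>.02)&(p[...,2]<.1)]
print('cap z',np.percentile(f(p,.498,.113,.012)[:,2],98))
for x,y,r in((.548,-.291,.03),(.43,-.298,.035),(.457,-.158,.04),(.63,-.105,.025),(.567,-.222,.025)):
    a,b=f(p,x,y,r),f(o,x,y,r); print(len(a),len(b),(a.mean(0)-b.mean(0)).round(4))
hand_in()
```

```text
cap z 0.07040828522587501
434 437 [ 0.0001  0.0001 -0.    ]
692 698 [0.     0.0001 0.0002]
817 816 [-0. -0. -0.]
184 184 [ 0.0002 -0.0001 -0.0001]
216 216 [0.0001 0.     0.0002]
the job is handed in; nothing more can be done
```

The black-capped vial is in the spring clamp, let go and standing upright on the base plate between the jaw and both pins. I handed the job in at about 12 s of the 38 s.

I pushed the jaw back with the vial, with its bottom held above the pins, then lowered it behind them. Once it touched the plate I eased it back against the pins, let go and moved the arm away.

**Last checks:**
- **Position:** The scene camera puts the vial within 1 mm of the seat, with tilt below 0.01 rad. Its cap top is at 70.4 mm, against 70 mm expected.
- **Other containers:** The dropper bottle, sample pot, beaker and both blue vials are within 0.2 mm of where they started.
- **Forces:** The readings after each move stayed below about 11 N. The last reading, with the arm clear, was under 1 N, which is noise level.

**What disagreed or went unchecked:**
- The arm blocked the top camera at the end, so the final pose rests on one view.
- The gripper read about 25 mm on the 27 mm vial.
- The vial leaned a few hundredths of a radian while pushing the jaw, and straightened once released.

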